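# Dry-fit two dowels and inspect the end grain through a loupe

### The arm

A 6-joint arm with a two-finger parallel gripper is mounted at the origin on the work surface. World frame = base frame: x ahead of the robot, y to its left, z up, the work surface at z = 0. Lengths are in m, angles in rad, forces in N, time in s.
With the tool pointing down it reaches from about 0.3 to 0.775 m from the base axis. Payload 14.6 kg.
Tool frame: the origin (TCP) lies between the finger pads; the fingertips stand 19 mm ahead of it and the grasp point (between the pads) is the TCP (r.tips_ahead is the z of the fingertips in the tool frame, in m); z points along the fingers, x is the direction in which the jaws open and shut, and the axes are right-handed (so a half turn about z gives the same grasp; the last joint's range is limited). The gripper opens to 94 mm and grips with 3 to 60 N. Pads are 16 mm wide; open, the fingers measure 119 mm over their backs; the gripper's body (75 mm by 177 mm) begins 78 mm behind the grasp point.
Start: joints at [-1.384, 0.3, 1.521, -0, 1.321, -0.067], TCP at [0.138, -0.532, 0.224] pointing down, gripper open.
Joint ranges: [-3.03, 3.03], [-0.79, 2.21], [0.23, 2.52], [-1.04, 4.18], [0, 3.07], [-2.55, 2.55]. Speed limits (rad/s): [2.22, 2.22, 2.57, 3.14, 3.14, 3.14].

### API

Orientations are given as a unit quaternion [x, y, z, w].
In Python, from workcell import get_obs, imaging, r gives the robot as it stands.
- The arm moves only by the tool drive_tool, never from a script. Its arguments are lists of equal length, an entry for each row: "xyz": the shift along the tool's x, y, z in m, a list of three; "angular": the turn, a rotation vector about the tool's x, y, z in rad, a list of three; "gripper": the closure, from 0 (fully open) to 1 (shut). In form: {"xyz": [[x, y, z], ...], "angular": [[ax, ay, az], ...], "gripper": [gripper, ...]}. A call has 1 to 12 rows; each row is the pose to reach, as a shift and turn from the pose measured when the call began, along the tool's axes at that moment; what a row does not reach only later rows make up. A row lasts 1/12 s, in which the tool goes at most 41.7 mm and 7.16 degrees, less where a joint would pass 70% of its speed; a pose out of reach is approached as far as the arm can. A call with a gripper value outside its range is refused whole. The fingers move at their own pace and stop on an object; the grip force is fixed at half the most. Time passes only in rows, so rows that repeat a pose let the fingers close. It gives the time, the measured TCP pose, the force and the opening at its end, in the units of the state.
- get_obs(): the state, without advancing time (a new reading comes with each control period).
- imaging.snapshot(name): name is "scene" or "top" or "wrist"; returns a dict with "color" (400x640x3 uint8, red, green, blue), "depth" (400x640 float32, m along the optical axis (not along the pixel's ray), 0 where there is no reading), "mtx" (3x3 intrinsics, pixels), "extrinsics" (4x4, takes a point from camera to world coordinates). Camera axes: x right, y down, z forward; pixel columns grow to the right and rows downward; lengths in m; the calibration is good to about 2 mm. The wrist camera is an equidistant fisheye: a pixel r from the principal point sees the ray r / f radians off the axis. A picture is of the moment at which its call begins.
- r.hand_in(): hands the job in, once; it reports no verdict.
The state is a dict: "clock": time; "q": joint angles; "dq": joint speeds; "tau": joint torques, N m; "ee_pos": TCP position; "orientation": TCP orientation; "contact_force": force on the tool from outside, world axes, zero at the start; "torque": the same for the moment, N m; "opening": opening from 0.0 (shut) to 1.0 (fully open).
Only numpy, scipy, OpenCV 4.12 (cv2) and the standard library are available. Lean on these libraries where they do the work, as an engineer would, in place of code of your own. Each camera call takes 0.05 s, during which the arm holds its last target. There are 200 camera calls.

### The job

Dry-fit the dowels from the grey caddy in the test board: first push the pale dowel fully home in hole one (one dot), then the dark dowel fully home in hole two (two dots), letting go of each. Then lift the loupe off its rest by the handle and hold it level in the gripper, its lens centred over the dark dowel and at the focal height shown by the red pointer on the height post. Finish while still holding it there steadily, clear of everything else, and leave the pointer, the pencil, the offcut and the tape measure where they are.

Things in the scene. Friction and masses are not known exactly. Their poses are not given: they have to be found in the camera images.
- board: Pale wooden test board, 70 (its x) x 200 (its y) x 40 mm tall, fixed to the bench, lying flat. Origin at the centre of its underside. Two blind holes 23 mm wide and 30 mm deep with 3 mm chamfered mouths, 80 mm apart along its y. Small black dots on the top beside each hole, on the board's -x side (the side near the robot), number them.
- board_hole0 (a point): Centre of the mouth of hole ONE (one black dot), level with the board's top, 40 mm above the bench; the hole floor is 30 mm lower.
- board_hole1 (a point): Centre of the mouth of hole TWO (two black dots), level with the board's top, 40 mm above the bench; the hole floor is 30 mm lower.
- dowel_pale: Pale yellow round dowel, 20 mm across, 80 mm long, about 20 g, with a chamfered foot, standing upright and loose. Origin at the centre of its foot, z up along it. Starts 15 mm deep in one of the two pockets of the caddy, with its foot 10 mm and its top 90 mm above the bench; its top is also 90 mm above the bench once it is fully down in the board.
- dowel_dark: Dark brown round dowel, otherwise exactly like the pale one; starts in the caddy's other pocket. Either dowel may be in either pocket.
- caddy: Grey block, 60 (its x) x 150 (its y) x 25 mm tall, fixed to the bench, with two pockets 15 mm deep and 70 mm apart along its y that hold the dowels at the start. Origin under its centre.
- loupe: Reading loupe lying flat, about 65 to 125 g: a brass ring 64 mm across and 14 mm tall with a glass lens in it, and a straight black handle 18 mm wide and 14 mm tall that runs along the loupe's -x axis from the ring to 152 mm from the lens centre. Origin at the centre of the ring's underside; z is up, square to the lens. Starts with its underside 40 mm above the bench, on the rest.
- loupe_lens (a point): Centre of the lens, 7 mm above the loupe's underside.
- loupe_grip (a point): Point on the handle's centre line, 70 mm from the lens centre, a good place to grip across the handle (18 mm wide): nothing within 34 mm below the handle here, and the loupe's weight is within about 35 mm of here.
- rest: Plywood rest for the loupe, fixed to the bench: a 6 mm base 200 x 60 mm with two posts 40 mm tall in all, one under the ring (40 mm long in x, 50 mm wide) and one under the far end of the handle (16 mm long, 30 mm wide), 110 mm clear between them. Origin on the bench below the lens centre; the handle runs along its -x.
- gauge: Height post fixed to the bench beyond the board (board's +x side, about 130 mm from the line of holes): steel base 60 x 70 x 16 mm and a round steel post 12 mm thick, 261 mm tall in all. Origin under the base's centre.
- pointer_tip (a point): Tip of the red pointer on the height post; it points from the post back over towards the board, is 5 mm thick and marks the focal height for the lens centre, 140 to 220 mm above the bench. It slides stiffly on the post (about 4 N) and must be left as set.
- offcut: Pale wood offcut 100 x 50 x 22 mm. Bystander.
- tape_measure: Black tape measure 65 x 40 x 60 mm tall. Bystander.
- pencil: Red carpenter's pencil, 170 x 8 x 8 mm, lying. Bystander.
Not all that is in view belongs to the job. There is more than one size of the loupe; the one meant has the size given above.

How it is judged:
By the outcome, as a careful person would: the job done as asked, in the order asked, and still so for the second after the job is handed in, while the arm keeps its last pose, push and grip.
It also fails if it takes over 72 s, if anything falls off the work surface, if the arm or the gripper's body presses on something with over 40 N, if the wrist force passes 120 N, or if a joint passes its speed limit or range.

## Working session

There is one attempt and no reset: what is moved stays moved. The work goes in short steps, Python scripts to look and compute and a tool call to move; the robot and the scene stay as the last step left them, time stands still between calls to the robot, and variables do not carry over. Pictures are saved under pics/ and viewed, about 8 in all and at most 12, crops included, and the job is handed in when it is done.

Besides the shell and the picture viewer there is one more tool, called after ">>>" in YAML: its name, and indented under it one key for each argument. drive_tool: Moves the arm, as the interface text tells. Its arguments: {"type":"object","properties":{"xyz":{"type":"array","items":{"type":"array","items":{"type":"number"}}},"angular":{"type":"array","items":{"type":"array","items":{"type":"number"}}},"gripper":{"type":"array","items":{"type":"number"}}},"required":["xyz","angular","gripper"]}

```bash
mkdir -p pics; ls; python3 - <<'E'
from workcell import get_obs, imaging, r
import cv2,numpy as np
o=get_obs();print({k:o[k] for k in ['clock','ee_pos','orientation','contact_force','opening']})
for n in ['top','scene']:
    s=imaging.snapshot(n);np.savez(f'{n}0.npz',**s)
    print(n,s['mtx'].tolist(),np.round(s['extrinsics'],4).tolist())
    cv2.imwrite(f'pics/{n}0.png',cv2.cvtColor(s['color'],cv2.COLOR_RGB2BGR))
E
```

```text
pics
{'clock': 0.0, 'ee_pos': array([ 0.13805552, -0.5321348 ,  0.22388229]), 'orientation': array([ 7.90923125e-01, -6.11915244e-01, -4.51850949e-04, -3.73900000e-04]), 'contact_force': array([ 0.04834157,  0.07581509, -0.1956804 ]), 'opening': 1.000028353899679}
top [[441.4117447917871, 0.0, 318.4344973809377], [0.0, 441.4117447917871, 199.59556436437393], [0.0, 0.0, 1.0]] [[0.0128, -0.9974, 0.0705, 0.4351], [-0.9997, -0.0115, 0.0199, 0.0088], [-0.019, -0.0708, -0.9973, 1.1319], [0.0, 0.0, 0.0, 1.0]]
scene [[470.508075848467, 0.0, 313.79978540773567], [0.0, 470.508075848467, 201.22323050257856], [0.0, 0.0, 1.0]] [[-0.8373, 0.3638, -0.4082, 0.9407], [0.5467, 0.567, -0.6161, 0.7165], [0.0073, -0.739, -0.6736, 0.8735], [0.0, 0.0, 0.0, 1.0]]
```

View pics/top0.png

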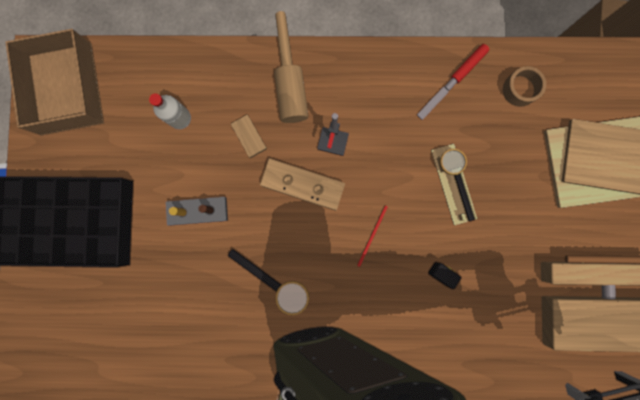

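View pics/scene0.png

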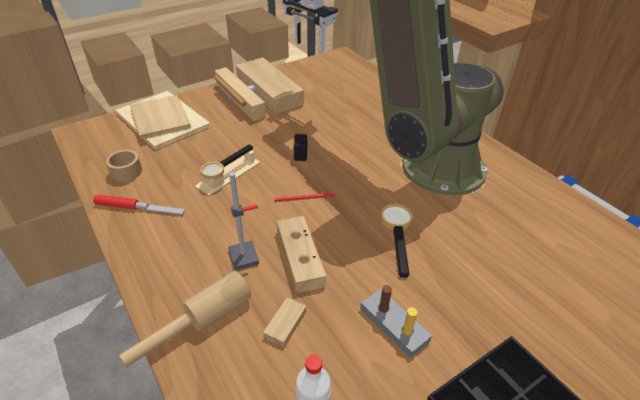

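```bash
cat > h.py <<'E'
import numpy as np, cv2
from scipy.spatial.transform import Rotation as R
def load(n): return dict(np.load(n))
def ray(s,uv,z):
    "pixel(s) -> world on plane z (pinhole)"
    uv=np.atleast_2d(uv).astype(float); K=s['mtx'];E=s['extrinsics']
    d=np.c_[(uv-K[:2,2])/[K[0,0],K[1,1]],np.ones(len(uv))]@E[:3,:3].T
    o=E[:3,3]; return o+d*((z-o[2])/d[:,2:])
def proj(s,P):
    E=s['extrinsics'];p=(np.atleast_2d(P)-E[:3,3])@E[:3,:3];K=s['mtx']
    return p[:,:2]/p[:,2:]*[K[0,0],K[1,1]]+K[:2,2]
def cloud(s):
    d=s['depth'];v,u=np.mgrid[:d.shape[0],:d.shape[1]];K=s['mtx'];E=s['extrinsics']
    p=np.stack([(u-K[0,2])/K[0,0]*d,(v-K[1,2])/K[1,1]*d,d],-1)
    return p@E[:3,:3].T+E[:3,3]
E
python3 - <<'E'
from h import *
s=load('top0.npz');c=cv2.cvtColor(s['color'],cv2.COLOR_RGB2BGR)
a=cv2.resize(c[150:220,250:355],None,fx=5,fy=5,interpolation=cv2.INTER_CUBIC)
b=cv2.resize(c[140:230,425:485],None,fx=5,fy=5,interpolation=cv2.INTER_CUBIC)[:450]
d=cv2.resize(c[190:230,160:235],None,fx=5,fy=5,interpolation=cv2.INTER_CUBIC)
im=np.zeros((560,800,3),np.uint8)
im[:350,:525]=a; im[355:555,:375]=d; im[:450,-270:]=b[:,15:285]
cv2.imwrite('pics/crop0.png',im)
W=cloud(s)
for n,u,v in [('table',400,300),('board',303,182),('loupe',453,162),('dec',292,297),('pale',174,211),('dark',206,209),('handle',462,190)]:
    print(n,np.round(W[v,u],3))
E
```

```text
table [ 0.264 -0.177  0.003]
board [0.556 0.07  0.041]
loupe [ 0.608 -0.298  0.053]
dec [0.269 0.094 0.015]
pale [0.478 0.373 0.09 ]
dark [0.483 0.297 0.088]
handle [ 0.539 -0.319  0.055]
```

View pics/crop0.png

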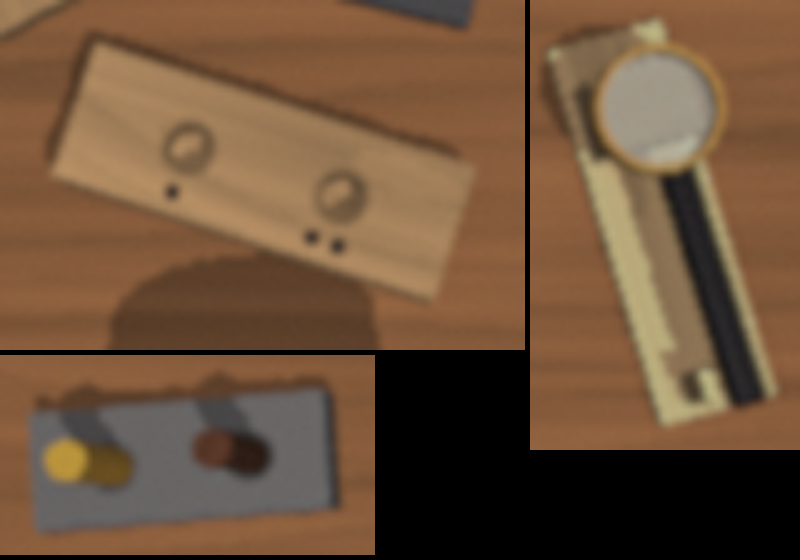

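```bash
python3 - <<'E'
from h import *
s=load('top0.npz');W=cloud(s);sc=load('scene0.npz');WS=cloud(sc)
f=lambda x,y,x0,y0:((x+.5)/5-.5+x0,(y+.5)/5-.5+y0)
def rect(roi,zl,zh,z,name):
    u0,u1,v0,v1=roi;m=np.zeros(W.shape[:2],np.uint8);z_=W[...,2];m[v0:v1,u0:u1]=((z_>zl)&(z_<zh))[v0:v1,u0:u1]
    m=cv2.morphologyEx(m,cv2.MORPH_OPEN,np.ones((3,3)))
    v,u=np.nonzero(m);P=ray(s,np.c_[u,v],z)[:,:2]*1000
    print(name,len(P),cv2.minAreaRect(P.astype(np.float32)),np.median(W[m>0][:,2]))
rect((250,355,150,220),.033,.05,.04,'board')
rect((160,235,190,235),.018,.032,.025,'caddy')
print('h1',ray(s,f(188,148,250,150),.04)); print('h2',ray(s,f(340,196,250,150),.04))
print('pale',ray(s,f(66,461-355,160,190),.09));print('dark',ray(s,f(213,450-355,160,190),.09))
c=s['color'].astype(int)
# ring centre + handle
print('ring',ray(s,f(660-530+15,107,425,140),.054))
u0,u1,v0,v1=425,485,174,230
m=np.zeros(W.shape[:2],bool);m[v0:v1,u0:u1]=((c.sum(2)<150)&(W[...,2]>.046))[v0:v1,u0:u1]
v,u=np.nonzero(m);P=ray(s,np.c_[u,v],.054)[:,:2]*1000
print('handle',cv2.minAreaRect(P.astype(np.float32)),cv2.fitLine(P.astype(np.float32),cv2.DIST_L2,0,.01,.01).ravel())
# pointer
for nm,S,WW,roi in [('top',s,W,(318,350,110,155)),('scene',sc,WS,(228,265,195,220))]:
    c=S['color'].astype(int);u0,u1,v0,v1=roi;m=np.zeros(c.shape[:2],bool)
    m[v0:v1,u0:u1]=((c[...,0]>100)&(c[...,0]>2.5*c[...,1]))[v0:v1,u0:u1]
    v,u=np.nonzero(m);print(nm,len(v));
    i=np.lexsort((u,v)) if nm=='top' else np.argsort(u)
    for j in i[::max(1,len(i)//12)].tolist()+[i[-1]]: print(u[j],v[j],np.round(WW[v[j],u[j]],3))
E
```

```text
board 2110 ((551.223876953125, 71.12295532226562), (199.51194763183594, 70.41983032226562), 72.58688354492188) 0.040495589505088025
caddy 1178 ((481.91473388671875, 340.3470153808594), (60.37982177734375, 151.68234252929688), 5.285777568817139) 0.02577443780675992
h1 [[0.56236793 0.10906462 0.04      ]]
h2 [[0.53918129 0.03299074 0.04      ]]
pale [[0.47810357 0.37549849 0.09      ]]
dark [[0.48417169 0.30540939 0.09      ]]
ring [[ 0.60989206 -0.29959739  0.054     ]]
handle ((521.6287841796875, -323.4036560058594), (114.9561767578125, 14.209561347961426), 16.918020248413086) [ 9.5626438e-01  2.9250368e-01  5.2135229e+02 -3.2351550e+02]
top 55
331 133 [0.653 0.002 0.159]
331 134 [0.651 0.002 0.159]
331 135 [0.649 0.002 0.16 ]
331 136 [0.647 0.002 0.157]
331 137 [0.644 0.002 0.16 ]
331 138 [0.642 0.002 0.16 ]
331 139 [0.64  0.002 0.159]
331 140 [0.638 0.002 0.157]
331 141 [0.635 0.002 0.161]
331 142 [0.633 0.002 0.16 ]
331 143 [0.63  0.002 0.16 ]
331 144 [0.628 0.002 0.16 ]
331 145 [0.626 0.002 0.16 ]
328 147 [0.622 0.008 0.159]
330 147 [0.622 0.004 0.159]
scene 44
243 208 [ 0.652 -0.002  0.16 ]
244 208 [ 0.65  -0.002  0.159]
245 207 [ 0.647 -0.004  0.159]
246 208 [0.647 0.002 0.16 ]
247 207 [ 0.643 -0.002  0.159]
248 208 [0.642 0.002 0.158]
249 208 [0.641 0.004 0.159]
249 209 [0.642 0.005 0.157]
250 207 [0.638 0.004 0.16 ]
251 206 [0.634 0.001 0.159]
252 207 [0.634 0.005 0.16 ]
253 205 [ 0.628 -0.001  0.158]
254 207 [0.63  0.008 0.16 ]
255 205 [0.625 0.002 0.159]
256 205 [0.622 0.001 0.157]
256 206 [0.625 0.007 0.16 ]
```

```bash
cat >> h.py <<'E'
def go(x,y,z,yaw=None):
    "shift and turn in tool axes to reach a world TCP pose, tool straight down, tool x at yaw (deg)"
    from workcell import get_obs
    o=get_obs();R0=R.from_quat(o['orientation']);xa=R0.as_matrix()[:,0]
    y0=np.degrees(np.arctan2(xa[1],xa[0])); yaw=y0 if yaw is None else yaw
    c,s_=np.cos(np.radians(yaw)),np.sin(np.radians(yaw))
    T=R.from_matrix(np.array([[c,s_,0],[s_,-c,0],[0,0,-1]]))
    print('t',o['clock'],'at',np.round(o['ee_pos'],4),'yaw',round(y0,2),'F',np.round(o['contact_force'],1),'open',round(float(o['opening']),3))
    print('xyz',np.round(R0.inv().apply(np.array([x,y,z])-o['ee_pos']),4),'ang',np.round((R0.inv()*T).as_rotvec(),4))
E
python3 -c "
from h import *
go(.45,0,.25,0)"
```

```text
t 0.1 at [ 0.138  -0.5322  0.224 ] yaw -75.46 F [0.5 0.3 0. ] open 0.996
xyz [-0.4368 -0.4356 -0.0256] ang [-7.000e-04  8.000e-04 -1.317e+00]
```

>>> drive_tool:
  xyz:
    - [-0.437,-0.436,-0.026]
    - [-0.437,-0.436,-0.026]
    - [-0.437,-0.436,-0.026]
    - [-0.437,-0.436,-0.026]
    - [-0.437,-0.436,-0.026]
    - [-0.437,-0.436,-0.026]
    - [-0.437,-0.436,-0.026]
    - [-0.437,-0.436,-0.026]
    - [-0.437,-0.436,-0.026]
    - [-0.437,-0.436,-0.026]
    - [-0.437,-0.436,-0.026]
    - [-0.437,-0.436,-0.026]
  angular:
    - [0,0,-1.317]
    - [0,0,-1.317]
    - [0,0,-1.317]
    - [0,0,-1.317]
    - [0,0,-1.317]
    - [0,0,-1.317]
    - [0,0,-1.317]
    - [0,0,-1.317]
    - [0,0,-1.317]
    - [0,0,-1.317]
    - [0,0,-1.317]
    - [0,0,-1.317]
  gripper: [0.45,0.45,0.45,0.45,0.45,0.45,0.45,0.45,0.45,0.45,0.45,0.45]

```text
clock: 1.1
ee_pos: [0.3912, -0.0993, 0.2456]
orientation: [1.0, 0.002, 0.0, -0.0]
contact_force: [1.8, -0.8, 0.1]
opening: 0.551
```

```bash
python3 -c "
from h import *
go(.4785,.3752,.2,73)"
```

```text
t 1.1 at [ 0.3912 -0.0993  0.2456] yaw 0.27 F [ 1.8 -0.8  0.1] open 0.551
xyz [ 0.0896 -0.4741  0.046 ] ang [-7.0000e-04 -6.0000e-04 -1.2693e+00]
```

>>> drive_tool:
  xyz:
    - [0.0896,-0.4741,0.046]
    - [0.0896,-0.4741,0.046]
    - [0.0896,-0.4741,0.046]
    - [0.0896,-0.4741,0.046]
    - [0.0896,-0.4741,0.046]
    - [0.0896,-0.4741,0.046]
    - [0.0896,-0.4741,0.046]
    - [0.0896,-0.4741,0.046]
    - [0.0896,-0.4741,0.046]
    - [0.0896,-0.4741,0.046]
    - [0.0896,-0.4741,0.046]
    - [0.0896,-0.4741,0.046]
  angular:
    - [0,0,-1.269]
    - [0,0,-1.269]
    - [0,0,-1.269]
    - [0,0,-1.269]
    - [0,0,-1.269]
    - [0,0,-1.269]
    - [0,0,-1.269]
    - [0,0,-1.269]
    - [0,0,-1.269]
    - [0,0,-1.269]
    - [0,0,-1.269]
    - [0,0,-1.269]
  gripper: [0.45,0.45,0.45,0.45,0.45,0.45,0.45,0.45,0.45,0.45,0.45,0.45]

```text
clock: 2.1
ee_pos: [0.4781, 0.3783, 0.1989]
orientation: [0.803, 0.596, -0.0, -0.0]
contact_force: [0.7, -0.6, 0.5]
opening: 0.55
```

```bash
python3 -c "
from h import *
go(.4785,.3752,.07,73)
from workcell import imaging
s=imaging.snapshot('wrist');np.savez('w1.npz',**s);cv2.imwrite('pics/w1.png',s['color'][...,::-1]);print(s['mtx'],s['extrinsics'])"
```

```text
t 2.1 at [0.4781 0.3783 0.1989] yaw 73.19 F [ 0.7 -0.6  0.5] open 0.55
xyz [-0.0029  0.0014  0.1289] ang [-0.001  -0.0002  0.0033]
[[309.70691629   0.         321.30626688]
 [  0.         309.70691629 199.27871399]
 [  0.           0.           1.        ]] [[ 2.89246178e-01  9.22056352e-01  2.57193959e-01  4.02358711e-01]
 [ 9.57254493e-01 -2.78805755e-01 -7.70141951e-02  4.01076344e-01]
 [ 6.95728346e-04  2.68476135e-01 -9.63286085e-01  3.60270288e-01]
 [ 0.00000000e+00  0.00000000e+00  0.00000000e+00  1.00000000e+00]]
```

View pics/w1.png

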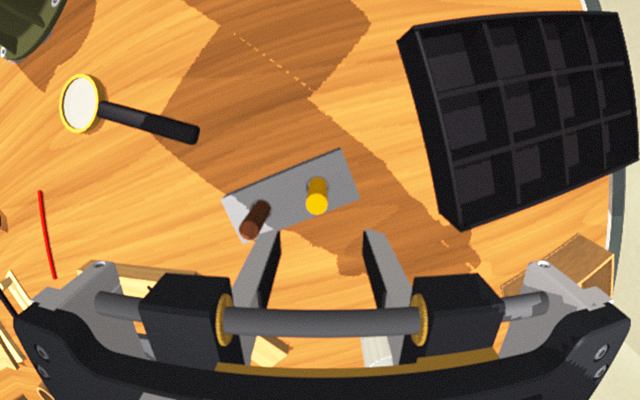

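```bash
cat >> h.py <<'E'
def fray(s,uv,z):
    "fisheye pixel -> world on plane z"
    K=s['mtx'];E=s['extrinsics'];n=cv2.fisheye.undistortPoints(np.array([[uv]],float),K,np.zeros(4))[0,0]
    d=E[:3,:3]@np.r_[n,1];o=E[:3,3];return o+d*((z-o[2])/d[2])
E
python3 -c "
from h import *
s=load('w1.npz');c=s['color'].astype(int)
m=(c[...,0]>200)&(c[...,2]<30)&(c[...,1]>150);m[:,:290]=0;m[:,345:]=0;m[:150]=0;m[230:]=0
v,u=np.nonzero(m);print(len(u),u.mean(),v.mean(),u.min(),u.max(),v.min(),v.max());print(fray(s,(u.mean(),v.mean()),.09),fray(s,(317,203),.09))"
```

```text
321 316.30841121495325 202.97507788161994 307 326 193 213
[0.4765441  0.37411052 0.09      ] [0.47674859 0.37470549 0.09      ]
```

>>> drive_tool:
  xyz:
    - [-0.003,0.0014,0.03]
    - [-0.003,0.0014,0.06]
    - [-0.003,0.0014,0.09]
    - [-0.003,0.0014,0.11]
    - [-0.003,0.0014,0.129]
    - [-0.003,0.0014,0.129]
    - [-0.003,0.0014,0.129]
    - [-0.003,0.0014,0.129]
  angular:
    - [0,0,0]
    - [0,0,0]
    - [0,0,0]
    - [0,0,0]
    - [0,0,0]
    - [0,0,0]
    - [0,0,0]
    - [0,0,0]
  gripper: [0.45,0.45,0.45,0.45,0.45,0.45,0.45,0.45]

```text
clock: 2.82
ee_pos: [0.4787, 0.3781, 0.0703]
orientation: [0.803, 0.596, 0.0, -0.001]
contact_force: [0.7, -0.1, 0.5]
opening: 0.55
```

```bash
python3 -c "
from h import *
go(.4785,.3752,.07,73)
from workcell import get_obs
o=get_obs();print(o['dq'],o['q'],o['orientation'])"
```

```text
t 2.8167 at [0.4787 0.3781 0.0703] yaw 73.18 F [ 0.7 -0.1  0.5] open 0.55
xyz [-0.0029  0.0006  0.0003] ang [-0.0009 -0.0013  0.0032]
[ 0.00154142 -0.01392607 -0.00317455  0.0007471  -0.00213093  0.00044836] [ 0.60787982  0.59116361  1.4824399   0.00174054  1.0674875  -0.67021762] [ 8.02913407e-01  5.96095141e-01  2.74460016e-04 -7.54267745e-04]
```

>>> drive_tool:
  xyz:
    - [-0.003,0.0,0.0]
    - [-0.003,0.0,0.0]
    - [-0.003,0.0,0.0]
  angular:
    - [0,0,0]
    - [0,0,0]
    - [0,0,0]
  gripper: [0.45,0.45,0.45]

```text
clock: 3.07
ee_pos: [0.4782, 0.3754, 0.0714]
orientation: [0.803, 0.596, 0.001, -0.001]
contact_force: [-0.4, 0.2, 0.1]
opening: 0.547
```

```bash
python3 -c "
from h import *
go(.4785,.3752,.07,73)
from workcell import get_obs
o=get_obs();print(o['dq'],o['q'],o['orientation'])"
```

```text
t 3.0667 at [0.4782 0.3754 0.0714] yaw 73.17 F [-0.4  0.2  0.1] open 0.547
xyz [-0.0001  0.0003  0.0014] ang [ 0.0001 -0.0026  0.0031]
[0.00244284 0.00924354 0.00094605 0.00123548 0.00065991 0.00096604] [ 0.60461351  0.5846871   1.49002374  0.00174698  1.06475557 -0.67337229] [ 8.02948051e-01  5.96047576e-01  1.08876640e-03 -7.27472004e-04]
```

>>> drive_tool:
  xyz:
    - [0,0,0]
    - [0,0,0]
    - [0,0,0]
    - [0,0,0]
    - [0,0,0]
    - [0,0,0]
    - [0,0,0]
  angular:
    - [0,0,0]
    - [0,0,0]
    - [0,0,0]
    - [0,0,0]
    - [0,0,0]
    - [0,0,0]
    - [0,0,0]
  gripper: [1,1,1,1,1,1,1]

```text
clock: 3.65
ee_pos: [0.4781, 0.3752, 0.0713]
orientation: [0.803, 0.596, 0.001, -0.001]
contact_force: [-0.5, -0.6, 0.7]
opening: 0.208
```

>>> drive_tool:
  xyz:
    - [0,0,-0.01]
    - [0,0,-0.03]
    - [0,0,-0.05]
    - [0,0,-0.07]
    - [0,0,-0.09]
    - [0,0,-0.11]
    - [0,0,-0.11]
  angular:
    - [0,0,0]
    - [0,0,0]
    - [0,0,0]
    - [0,0,0]
    - [0,0,0]
    - [0,0,0]
    - [0,0,0]
  gripper: [1,1,1,1,1,1,1]

```text
clock: 4.23
ee_pos: [0.4792, 0.3758, 0.1863]
orientation: [0.803, 0.596, 0.004, -0.001]
contact_force: [0.5, 0.5, -0.2]
opening: 0.203
```

```bash
python3 -c "
from h import *
go(.5628,.1092,.17,73)"
```

```text
t 4.2333 at [0.4792 0.3758 0.1863] yaw 73.18 F [ 0.5  0.5 -0.2] open 0.203
xyz [-0.2311  0.1571  0.0152] ang [ 0.004  -0.0075  0.003 ]
```

>>> drive_tool:
  xyz:
    - [-0.231,0.157,0.015]
    - [-0.231,0.157,0.015]
    - [-0.231,0.157,0.015]
    - [-0.231,0.157,0.015]
    - [-0.231,0.157,0.015]
    - [-0.231,0.157,0.015]
    - [-0.231,0.157,0.015]
    - [-0.231,0.157,0.015]
    - [-0.231,0.157,0.015]
    - [-0.231,0.157,0.015]
    - [-0.231,0.157,0.015]
  angular:
    - [0.004,-0.007,0]
    - [0.004,-0.007,0]
    - [0.004,-0.007,0]
    - [0.004,-0.007,0]
    - [0.004,-0.007,0]
    - [0.004,-0.007,0]
    - [0.004,-0.007,0]
    - [0.004,-0.007,0]
    - [0.004,-0.007,0]
    - [0.004,-0.007,0]
    - [0.004,-0.007,0]
  gripper: [1,1,1,1,1,1,1,1,1,1,1]

```text
clock: 5.15
ee_pos: [0.5624, 0.1105, 0.17]
orientation: [0.803, 0.597, 0.0, -0.0]
contact_force: [0.4, -0.2, -0.2]
opening: 0.21
```

```bash
python3 -c "
from h import *
go(.5628,.1092,.115,73)
from workcell import imaging
s=imaging.snapshot('wrist');np.savez('w2.npz',**s);cv2.imwrite('pics/w2.png',cv2.resize(s['color'][100:300,200:440,::-1],None,fx=3,fy=3))"
```

```text
t 5.15 at [0.5624 0.1105 0.17  ] yaw 73.25 F [ 0.4 -0.2 -0.2] open 0.21
xyz [-0.0011  0.0008  0.055 ] ang [-0.0002 -0.0005  0.0043]
```

View pics/w2.png

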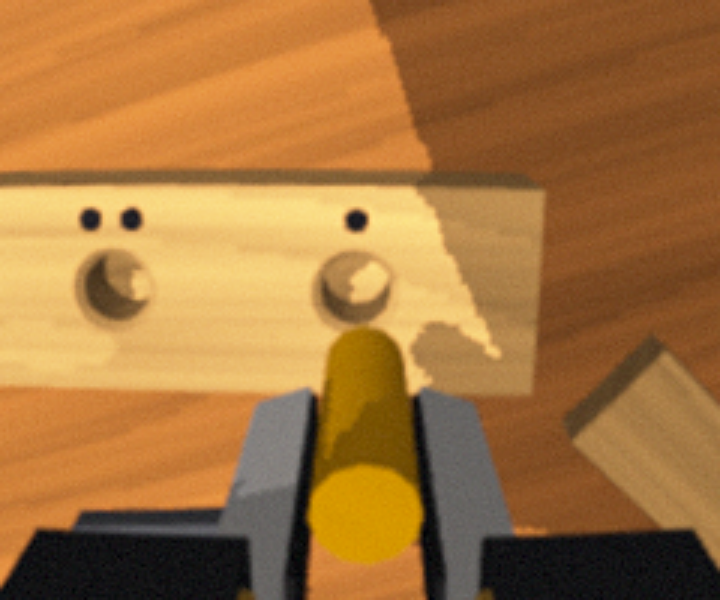

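```bash
python3 -c "
from h import *
s=load('w2.npz')
f=lambda x,y:((x+.5)/3-.5+200,(y+.5)/3-.5+100)
print('h1',fray(s,f(355,289),.04),'h2',fray(s,f(116,288),.04),'dowel top',fray(s,f(366,513),.17+.0187))
a=fray(s,f(365,328),.17-.061);print('foot far edge',a)"
```

```text
h1 [0.56046401 0.10780033 0.04      ] h2 [0.53711255 0.03178552 0.04      ] dowel top [0.56174683 0.11080982 0.1887    ]
foot far edge [0.55335066 0.11325002 0.109     ]
```

>>> drive_tool:
  xyz:
    - [-0.002,0,0.02]
    - [-0.002,0,0.04]
    - [-0.002,0,0.055]
    - [-0.002,0,0.055]
    - [-0.002,0,0.055]
  angular:
    - [0,0,0]
    - [0,0,0]
    - [0,0,0]
    - [0,0,0]
    - [0,0,0]
  gripper: [1,1,1,1,1]

```text
clock: 5.62
ee_pos: [0.5615, 0.1094, 0.115]
orientation: [0.802, 0.597, -0.0, -0.0]
contact_force: [1.5, -0.4, 0.6]
opening: 0.206
```

```bash
python3 -c "
from h import *
go(.5617,.1085,.068,73.2)"
```

```text
t 5.6167 at [0.5615 0.1094 0.115 ] yaw 73.33 F [ 1.5 -0.4  0.6] open 0.206
xyz [-0.0008  0.0005  0.047 ] ang [-0.001  -0.0002  0.0022]
```

>>> drive_tool:
  xyz:
    - [-0.001,0.0003,0.008]
    - [-0.001,0.0003,0.016]
    - [-0.001,0.0003,0.024]
    - [-0.001,0.0003,0.032]
    - [-0.001,0.0003,0.039]
    - [-0.001,0.0003,0.043]
    - [-0.001,0.0003,0.045]
  angular:
    - [0,0,0]
    - [0,0,0]
    - [0,0,0]
    - [0,0,0]
    - [0,0,0]
    - [0,0,0]
    - [0,0,0]
  gripper: [1,1,1,1,1,1,1]

```text
clock: 6.2
ee_pos: [0.5618, 0.1082, 0.0708]
orientation: [0.802, 0.597, -0.0, -0.0]
contact_force: [-5.8, -2.8, 21.4]
opening: 0.21
```

```bash
python3 -c "
from h import *
go(.5617,.1085,.069,73.2)"
```

```text
t 6.2 at [0.5618 0.1082 0.0708] yaw 73.33 F [-5.8 -2.8 21.4] open 0.21
xyz [ 0.0002 -0.0002  0.0018] ang [-0.0003 -0.0002  0.0023]
```

>>> drive_tool:
  xyz:
    - [0,0,0]
    - [0,0,0]
    - [0,0,0]
    - [0,0,0]
    - [0,0,0]
    - [0,0,-0.02]
    - [0,0,-0.05]
    - [0,0,-0.08]
    - [0,0,-0.11]
    - [0,0,-0.13]
    - [0,0,-0.13]
  angular:
    - [0,0,0]
    - [0,0,0]
    - [0,0,0]
    - [0,0,0]
    - [0,0,0]
    - [0,0,0]
    - [0,0,0]
    - [0,0,0]
    - [0,0,0]
    - [0,0,0]
    - [0,0,0]
  gripper: [0.45,0.45,0.45,0.45,0.45,0.45,0.45,0.45,0.45,0.45,0.45]

```text
clock: 7.12
ee_pos: [0.5632, 0.1084, 0.2054]
orientation: [0.802, 0.597, 0.003, 0.001]
contact_force: [0.3, 0.6, 0.4]
opening: 0.552
```

```bash
python3 -c "
from h import *
go(.4851,.3055,.2,73)
from workcell import imaging
s=imaging.snapshot('wrist');np.savez('w3.npz',**s);cv2.imwrite('pics/w3.png',s['color'][60:340,120:520,::-1])"
```

```text
t 7.1167 at [0.5632 0.1084 0.2054] yaw 73.34 F [0.3 0.6 0.4] open 0.552
xyz [ 0.1664 -0.1314  0.0051] ang [ 0.0059 -0.0029  0.0059]
```

View pics/w3.png

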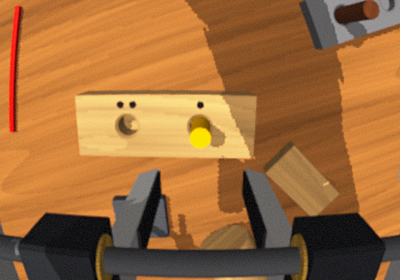

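>>> drive_tool:
  xyz:
    - [0.166,-0.131,0.005]
    - [0.166,-0.131,0.005]
    - [0.166,-0.131,0.005]
    - [0.166,-0.131,0.005]
    - [0.166,-0.131,0.005]
    - [0.166,-0.131,0.005]
    - [0.166,-0.131,0.005]
    - [0.166,-0.131,0.005]
    - [0.166,-0.131,0.005]
  angular:
    - [0.006,-0.003,0]
    - [0.006,-0.003,0]
    - [0.006,-0.003,0]
    - [0.006,-0.003,0]
    - [0.006,-0.003,0]
    - [0.006,-0.003,0]
    - [0.006,-0.003,0]
    - [0.006,-0.003,0]
    - [0.006,-0.003,0]
  gripper: [0.45,0.45,0.45,0.45,0.45,0.45,0.45,0.45,0.45]

```text
clock: 7.92
ee_pos: [0.4851, 0.3038, 0.197]
orientation: [0.802, 0.597, -0.002, -0.001]
contact_force: [0.0, 0.4, -0.6]
opening: 0.553
```

```bash
python3 -c "
from h import *
s=load('w3.npz');E=s['extrinsics'];d=s['depth'][196:203,317:324];n=cv2.fisheye.undistortPoints(np.array([[(320,199.)]]),s['mtx'],np.zeros(4))[0,0]
print('pale top z',(E[:3,:3]@(np.r_[n,1]*np.median(d))+E[:3,3]))
go(.4845,.305,.07,73)"
```

```text
pale top z [0.56135321 0.10814585 0.09118584]
t 7.9167 at [0.4851 0.3038 0.197 ] yaw 73.26 F [ 0.   0.4 -0.6] open 0.553
xyz [ 0.0013 -0.0005  0.127 ] ang [-0.0033  0.0021  0.0046]
```

>>> drive_tool:
  xyz:
    - [0.0013,-0.0005,0.03]
    - [0.0013,-0.0005,0.06]
    - [0.0013,-0.0005,0.09]
    - [0.0013,-0.0005,0.11]
    - [0.0013,-0.0005,0.127]
    - [0.0013,-0.0005,0.127]
    - [0.0013,-0.0005,0.127]
    - [0.0013,-0.0005,0.127]
  angular:
    - [-0.003,0.002,0]
    - [-0.003,0.002,0]
    - [-0.003,0.002,0]
    - [-0.003,0.002,0]
    - [-0.003,0.002,0]
    - [-0.003,0.002,0]
    - [-0.003,0.002,0]
    - [-0.003,0.002,0]
  gripper: [0.45,0.45,0.45,0.45,0.45,0.45,0.45,0.45]

```text
clock: 8.58
ee_pos: [0.4853, 0.3046, 0.0711]
orientation: [0.803, 0.596, 0.001, -0.0]
contact_force: [0.2, 0.3, -0.7]
opening: 0.548
```

```bash
python3 -c "
from h import *
go(.4845,.305,.0705,73)"
```

```text
t 8.5833 at [0.4853 0.3046 0.0711] yaw 73.2 F [ 0.2  0.3 -0.7] open 0.548
xyz [ 0.0001 -0.0009  0.0006] ang [ 0.0006 -0.0009  0.0036]
```

>>> drive_tool:
  xyz:
    - [0,0,0]
    - [0,0,0]
    - [0,0,0]
    - [0,0,0]
    - [0,0,0]
    - [0,0,0]
    - [0,0,0]
  angular:
    - [0,0,0]
    - [0,0,0]
    - [0,0,0]
    - [0,0,0]
    - [0,0,0]
    - [0,0,0]
    - [0,0,0]
  gripper: [1,1,1,1,1,1,1]

```text
clock: 9.17
ee_pos: [0.4854, 0.3047, 0.0713]
orientation: [0.803, 0.596, 0.001, 0.0]
contact_force: [-0.1, -0.8, 1.8]
opening: 0.209
```

>>> drive_tool:
  xyz:
    - [0,0,-0.01]
    - [0,0,-0.03]
    - [0,0,-0.05]
    - [0,0,-0.07]
    - [0,0,-0.09]
    - [0,0,-0.11]
    - [0,0,-0.11]
  angular:
    - [0,0,0]
    - [0,0,0]
    - [0,0,0]
    - [0,0,0]
    - [0,0,0]
    - [0,0,0]
    - [0,0,0]
  gripper: [1,1,1,1,1,1,1]

```text
clock: 9.75
ee_pos: [0.4864, 0.3053, 0.186]
orientation: [0.803, 0.596, 0.004, 0.0]
contact_force: [-0.4, 0.3, 0.9]
opening: 0.213
```

```bash
python3 -c "
from h import *
go(.5381,.0323,.175,73)"
```

```text
t 9.75 at [0.4864 0.3053 0.186 ] yaw 73.21 F [-0.4  0.3  0.9] open 0.213
xyz [-0.2465  0.1283  0.0103] ang [ 0.0051 -0.0054  0.0037]
```

>>> drive_tool:
  xyz:
    - [-0.2465,0.128,0.01]
    - [-0.2465,0.128,0.01]
    - [-0.2465,0.128,0.01]
    - [-0.2465,0.128,0.01]
    - [-0.2465,0.128,0.01]
    - [-0.2465,0.128,0.01]
    - [-0.2465,0.128,0.01]
    - [-0.2465,0.128,0.01]
    - [-0.2465,0.128,0.01]
    - [-0.2465,0.128,0.01]
    - [-0.2465,0.128,0.01]
  angular:
    - [0.005,-0.005,0]
    - [0.005,-0.005,0]
    - [0.005,-0.005,0]
    - [0.005,-0.005,0]
    - [0.005,-0.005,0]
    - [0.005,-0.005,0]
    - [0.005,-0.005,0]
    - [0.005,-0.005,0]
    - [0.005,-0.005,0]
    - [0.005,-0.005,0]
    - [0.005,-0.005,0]
  gripper: [1,1,1,1,1,1,1,1,1,1,1]

```text
clock: 10.67
ee_pos: [0.5376, 0.0335, 0.1752]
orientation: [0.802, 0.597, 0.0, -0.0]
contact_force: [-0.2, -0.3, -0.7]
opening: 0.205
```

```bash
python3 -c "
from h import *
go(.538,.032,.115,73)
from workcell import imaging
s=imaging.snapshot('wrist');np.savez('w4.npz',**s)"
```

```text
t 10.6667 at [0.5376 0.0335 0.1752] yaw 73.29 F [-0.2 -0.3 -0.7] open 0.205
xyz [-0.0013  0.0009  0.0602] ang [-0.0002 -0.0005  0.005 ]
```

>>> drive_tool:
  xyz:
    - [-0.002,0.0005,0.02]
    - [-0.002,0.0005,0.04]
    - [-0.002,0.0005,0.06]
    - [-0.002,0.0005,0.06]
    - [-0.002,0.0005,0.06]
  angular:
    - [0,0,0]
    - [0,0,0]
    - [0,0,0]
    - [0,0,0]
    - [0,0,0]
  gripper: [1,1,1,1,1]

```text
clock: 11.13
ee_pos: [0.5372, 0.0323, 0.1152]
orientation: [0.802, 0.597, -0.0, -0.001]
contact_force: [0.4, 0.2, 1.0]
opening: 0.208
```

```bash
python3 -c "
from h import *
go(.538,.032,.0695,73)"
```

```text
t 11.1333 at [0.5372 0.0323 0.1152] yaw 73.37 F [0.4 0.2 1. ] open 0.208
xyz [-0.      0.0009  0.0457] ang [-0.0014 -0.0001  0.0064]
```

>>> drive_tool:
  xyz:
    - [0,0.0008,0.008]
    - [0,0.0008,0.016]
    - [0,0.0008,0.024]
    - [0,0.0008,0.032]
    - [0,0.0008,0.039]
    - [0,0.0008,0.043]
    - [0,0.0008,0.045]
  angular:
    - [0,0,0]
    - [0,0,0]
    - [0,0,0]
    - [0,0,0]
    - [0,0,0]
    - [0,0,0]
    - [0,0,0]
  gripper: [1,1,1,1,1,1,1]

```text
clock: 11.72
ee_pos: [0.5385, 0.0319, 0.0708]
orientation: [0.802, 0.597, 0.0, -0.0]
contact_force: [-6.6, -2.5, 31.9]
opening: 0.209
```

>>> drive_tool:
  xyz:
    - [0,0,0]
    - [0,0,0]
    - [0,0,0]
    - [0,0,0]
    - [0,0,0]
    - [0,0,-0.02]
    - [0,0,-0.05]
    - [0,0,-0.08]
    - [0,0,-0.11]
    - [0,0,-0.13]
    - [0,0,-0.13]
  angular:
    - [0,0,0]
    - [0,0,0]
    - [0,0,0]
    - [0,0,0]
    - [0,0,0]
    - [0,0,0]
    - [0,0,0]
    - [0,0,0]
    - [0,0,0]
    - [0,0,0]
    - [0,0,0]
  gripper: [0.45,0.45,0.45,0.45,0.45,0.45,0.45,0.45,0.45,0.45,0.45]

```text
clock: 12.63
ee_pos: [0.5399, 0.0319, 0.2052]
orientation: [0.802, 0.597, 0.003, 0.002]
contact_force: [-0.2, 0.0, 0.3]
opening: 0.552
```

```bash
python3 -c "
from h import *
from workcell import imaging
s=imaging.snapshot('wrist');np.savez('w5.npz',**s);cv2.imwrite('pics/w5.png',s['color'][...,::-1])
go(.45,-.1,.22,-20)"
```

```text
t 12.6833 at [0.5392 0.0319 0.2027] yaw 73.37 F [-0.2  1.1 -1. ] open 0.548
xyz [-0.1519 -0.0476 -0.0177] ang [ 1.5000e-03 -3.7000e-03  1.6296e+00]
```

View pics/w5.png

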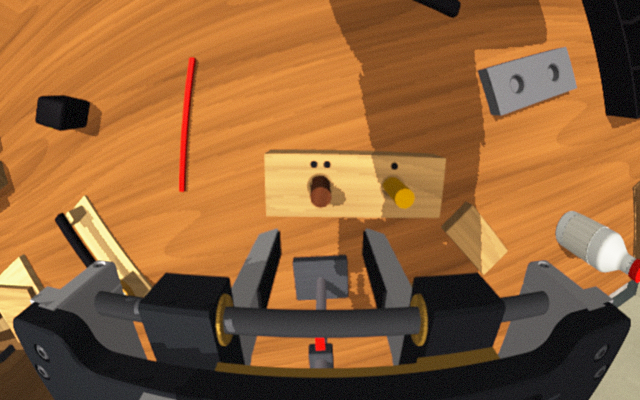

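>>> drive_tool:
  xyz:
    - [-0.152,-0.048,-0.018]
    - [-0.152,-0.048,-0.018]
    - [-0.152,-0.048,-0.018]
    - [-0.152,-0.048,-0.018]
    - [-0.152,-0.048,-0.018]
    - [-0.152,-0.048,-0.018]
    - [-0.152,-0.048,-0.018]
    - [-0.152,-0.048,-0.018]
    - [-0.152,-0.048,-0.018]
    - [-0.152,-0.048,-0.018]
    - [-0.152,-0.048,-0.018]
    - [-0.152,-0.048,-0.018]
  angular:
    - [0,0,1.63]
    - [0,0,1.63]
    - [0,0,1.63]
    - [0,0,1.63]
    - [0,0,1.63]
    - [0,0,1.63]
    - [0,0,1.63]
    - [0,0,1.63]
    - [0,0,1.63]
    - [0,0,1.63]
    - [0,0,1.63]
    - [0,0,1.63]
  gripper: [0.45,0.45,0.45,0.45,0.45,0.45,0.45,0.45,0.45,0.45,0.45,0.45]

```text
clock: 13.68
ee_pos: [0.4492, -0.0999, 0.219]
orientation: [0.994, -0.113, 0.001, -0.001]
contact_force: [-1.2, -1.0, 0.3]
opening: 0.55
```

```bash
python3 -c "
from h import *
go(.5425,-.3185,.17,-73.5)"
```

```text
t 13.6833 at [ 0.4492 -0.0999  0.219 ] yaw -12.93 F [-1.2 -1.   0.3] open 0.55
xyz [0.1398 0.1923 0.0488] ang [-1.9000e-03 -2.0000e-04  1.0571e+00]
```

>>> drive_tool:
  xyz:
    - [0.14,0.192,0.049]
    - [0.14,0.192,0.049]
    - [0.14,0.192,0.049]
    - [0.14,0.192,0.049]
    - [0.14,0.192,0.049]
    - [0.14,0.192,0.049]
    - [0.14,0.192,0.049]
    - [0.14,0.192,0.049]
    - [0.14,0.192,0.049]
    - [0.14,0.192,0.049]
    - [0.14,0.192,0.049]
    - [0.14,0.192,0.049]
  angular:
    - [-0.002,0,1.057]
    - [-0.002,0,1.057]
    - [-0.002,0,1.057]
    - [-0.002,0,1.057]
    - [-0.002,0,1.057]
    - [-0.002,0,1.057]
    - [-0.002,0,1.057]
    - [-0.002,0,1.057]
    - [-0.002,0,1.057]
    - [-0.002,0,1.057]
    - [-0.002,0,1.057]
    - [-0.002,0,1.057]
  gripper: [0.45,0.45,0.45,0.45,0.45,0.45,0.45,0.45,0.45,0.45,0.45,0.45]

```text
clock: 14.68
ee_pos: [0.5426, -0.318, 0.1691]
orientation: [0.802, -0.597, -0.0, 0.0]
contact_force: [0.1, 1.0, -0.3]
opening: 0.552
```

```bash
python3 -c "
from h import *
go(.5425,-.3185,.045,-73.5)
from workcell import imaging
s=imaging.snapshot('wrist');np.savez('w6.npz',**s);cv2.imwrite('pics/w6.png',s['color'][...,::-1])
s=imaging.snapshot('top');np.savez('top1.npz',**s)"
```

```text
t 14.6833 at [ 0.5426 -0.318   0.1691] yaw -73.34 F [ 0.1  1.  -0.3] open 0.552
xyz [5.000e-04 1.000e-04 1.241e-01] ang [0.0006 0.0005 0.0028]
```

View pics/w6.png

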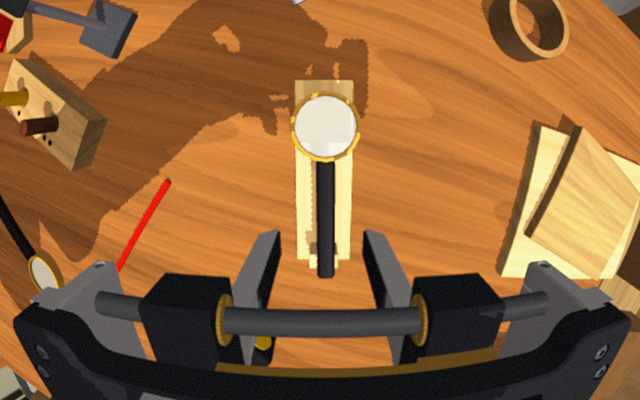

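```bash
python3 -c "
from h import *
s=load('w6.npz')
a=fray(s,(325.5,127),.053);b=fray(s,(326,275),.054);e=fray(s,(325.5,162),.054)
print(a,b,e,np.degrees(np.arctan2(*(a-b)[1::-1])),np.linalg.norm(a-b),np.linalg.norm(a-e))
l=fray(s,(291.5,127),.054);r_=fray(s,(360,127),.054);print('dia',np.linalg.norm(l-r_))
print('grip',a+(b-a)/np.linalg.norm(b-a)*.07)"
```

```text
[ 0.60751306 -0.30193975  0.053     ] [ 0.46762171 -0.34488815  0.054     ] [ 0.5773333  -0.31102501  0.054     ] 17.067142321384917 0.14633917900002227 0.03153346690644648
dia 0.06086626215477095
grip [ 0.54059732 -0.32248373  0.05347834]
```

```bash
python3 -c "
from h import *
go(.5415,-.3200,.047,-73)"
```

```text
t 14.7833 at [ 0.5427 -0.3181  0.1696] yaw -73.39 F [-0.7  0.4 -0.6] open 0.551
xyz [0.0015 0.0016 0.1226] ang [ 0.0002  0.     -0.0069]
```

>>> drive_tool:
  xyz:
    - [0.0015,0.0016,0.03]
    - [0.0015,0.0016,0.06]
    - [0.0015,0.0016,0.085]
    - [0.0015,0.0016,0.105]
    - [0.0015,0.0016,0.115]
    - [0.0015,0.0016,0.1225]
    - [0.0015,0.0016,0.1225]
    - [0.0015,0.0016,0.1225]
    - [0.0015,0.0016,0.1225]
  angular:
    - [0,0,-0.007]
    - [0,0,-0.007]
    - [0,0,-0.007]
    - [0,0,-0.007]
    - [0,0,-0.007]
    - [0,0,-0.007]
    - [0,0,-0.007]
    - [0,0,-0.007]
    - [0,0,-0.007]
  gripper: [0.45,0.45,0.45,0.45,0.45,0.45,0.45,0.45,0.45]

```text
clock: 15.53
ee_pos: [0.5421, -0.3204, 0.0485]
orientation: [0.804, -0.595, 0.001, 0.0]
contact_force: [-0.2, -0.6, -0.1]
opening: 0.549
```

```bash
python3 -c "
from h import *
go(.5415,-.3200,.047,-73)"
```

```text
t 15.5333 at [ 0.5421 -0.3204  0.0485] yaw -72.98 F [-0.2 -0.6 -0.1] open 0.549
xyz [-0.0005  0.0005  0.0015] ang [-0.0011 -0.0016  0.0004]
```

>>> drive_tool:
  xyz:
    - [0,0,0.0015]
    - [0,0,0.0015]
    - [0,0,0.0015]
    - [0,0,0.0015]
    - [0,0,0.0015]
    - [0,0,0.0015]
    - [0,0,0.0015]
    - [0,0,0.0015]
  angular:
    - [0,0,0]
    - [0,0,0]
    - [0,0,0]
    - [0,0,0]
    - [0,0,0]
    - [0,0,0]
    - [0,0,0]
    - [0,0,0]
  gripper: [1,1,1,1,1,1,1,1]

```text
clock: 16.2
ee_pos: [0.5422, -0.3204, 0.0471]
orientation: [0.804, -0.595, 0.001, 0.0]
contact_force: [-0.5, -0.2, 2.2]
opening: 0.187
```

>>> drive_tool:
  xyz:
    - [0,0,-0.005]
    - [0,0,-0.015]
    - [0,0,-0.03]
    - [0,0,-0.05]
    - [0,0,-0.07]
    - [0,0,-0.09]
    - [0,0,-0.11]
    - [0,0,-0.13]
    - [0,0,-0.14]
    - [0,0,-0.14]
    - [0,0,-0.14]
  angular:
    - [0,0,0]
    - [0,0,0]
    - [0,0,0]
    - [0,0,0]
    - [0,0,0]
    - [0,0,0]
    - [0,0,0]
    - [0,0,0]
    - [0,0,0]
    - [0,0,0]
    - [0,0,0]
  gripper: [1,1,1,1,1,1,1,1,1,1,1]

```text
clock: 17.12
ee_pos: [0.5418, -0.3202, 0.187]
orientation: [0.804, -0.595, 0.001, 0.0]
contact_force: [0.3, -0.2, -1.7]
opening: 0.19
```

```bash
python3 -c "
from h import *
s=load('w6.npz')
from workcell import imaging
s=imaging.snapshot('wrist');np.savez('w7.npz',**s);cv2.imwrite('pics/w7.png',s['color'][...,::-1])
go(.4385,.002,.19,-73)"
```

```text
t 17.1667 at [ 0.5416 -0.32    0.1861] yaw -72.98 F [-0.2  0.3 -1.8] open 0.189
xyz [-0.3381  0.0043 -0.0042] ang [-0.0004 -0.0007  0.0004]
```

View pics/w7.png

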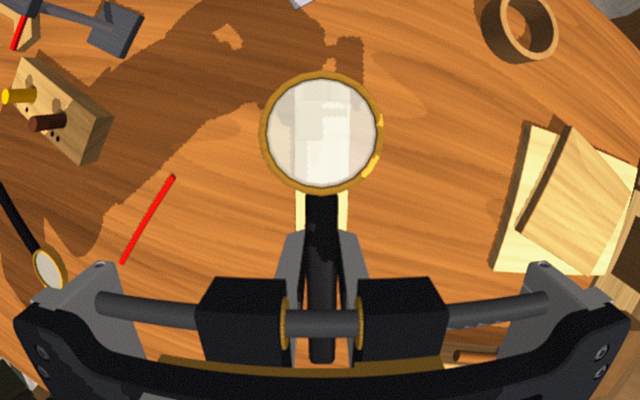

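```bash
cat >> h.py <<'E'
def fcloud(s):
    d=s['depth'];v,u=np.mgrid[:d.shape[0],:d.shape[1]]
    n=cv2.fisheye.undistortPoints(np.stack([u,v],-1).reshape(-1,1,2).astype(float),s['mtx'],np.zeros(4)).reshape(d.shape+(2,))
    p=np.concatenate([n,np.ones(d.shape+(1,))],-1)*d[...,None]
    return p@s['extrinsics'][:3,:3].T+s['extrinsics'][:3,3]
def ring(f,tcp,top_only=True):
    "loupe ring in a wrist picture: centre, tilt and yaw from plane fit"
    s=load(f);W=fcloud(s);m=np.zeros(s['depth'].shape,bool);m[40:225,230:410]=1
    tz=tcp[2]
    m&=(abs(W[...,2]-tz)<.03)&(np.hypot(W[...,0]-tcp[0],W[...,1]-tcp[1])<.115)&(s['depth']>0)
    n,l,st,ce=cv2.connectedComponentsWithStats(m.astype(np.uint8));m=l==1+np.argmax(st[1:,4])
    c=s['color'].astype(int);b=m&(c[...,0]-c[...,2]>50)
    P=W[b];
    for _ in range(5):
        A=np.c_[P[:,:2]-P[:,:2].mean(0),np.ones(len(P))];k=np.linalg.lstsq(A,P[:,2],rcond=None)[0];e=P[:,2]-A@k
        P=P[abs(e)<2*e.std()+1e-4]
    print('n',len(P),'slope deg x,y',np.degrees(k[:2]).round(2),'z top',k[2].round(4),'rms',e.std().round(5))
    v,u=np.nonzero(b);E=cv2.fitEllipse(cv2.convexHull(np.c_[u,v].astype(np.int32)));print('ellipse',E)
    return fray(s,E[0],k[2])
E
python3 -c "
from h import *
t=np.array([.5416,-.32,.1861]);c=ring('w7.npz',t);d=c-t;print(c,'rel',d,np.linalg.norm(d[:2]),np.degrees(np.arctan2(d[1],d[0])))"
```

```text
n 2682 slope deg x,y [ 0.01 -0.04] z top 0.1946 rms 0.00062
ellipse ((321.44647216796875, 144.42413330078125), (124.75306701660156, 155.05258178710938), 177.97140502929688)
[ 0.6020483  -0.30137443  0.19461479] rel [0.0604483  0.01862557 0.00851479] 0.06325273741998146 17.12531711732083
```

>>> drive_tool:
  xyz:
    - [-0.338,0.03,-0.004]
    - [-0.338,0.03,-0.004]
    - [-0.338,0.03,-0.004]
    - [-0.338,0.03,-0.004]
    - [-0.338,0.03,-0.004]
    - [-0.338,0.03,-0.004]
    - [-0.338,0.03,-0.004]
    - [-0.338,0.03,-0.004]
    - [-0.338,0.03,-0.004]
    - [-0.338,0.03,-0.004]
    - [-0.338,0.03,-0.004]
    - [-0.338,0.03,-0.004]
  angular:
    - [0,0,0]
    - [0,0,0]
    - [0,0,0]
    - [0,0,0]
    - [0,0,0]
    - [0,0,0]
    - [0,0,0]
    - [0,0,0]
    - [0,0,0]
    - [0,0,0]
    - [0,0,0]
    - [0,0,0]
  gripper: [1,1,1,1,1,1,1,1,1,1,1,1]

```text
clock: 18.17
ee_pos: [0.4142, -0.0065, 0.1893]
orientation: [0.804, -0.595, 0.0, 0.0]
contact_force: [-0.5, 0.3, -1.0]
opening: 0.186
```

```bash
python3 - <<'E'
from h import *
from workcell import imaging
go(.4716,.0118,.157,-73)
for n in ['top','scene','wrist']:
    s=imaging.snapshot(n);np.savez(n+'2.npz',**s)
def red(c): c=c.astype(int);return (c[...,0]>100)&(c[...,0]>2.5*c[...,1])&(c[...,0]>2.5*c[...,2])
for f,cl in [('top0.npz',cloud),('top1.npz',cloud),('top2.npz',cloud),('scene0.npz',cloud),('scene2.npz',cloud)]:
    s=load(f);W=cl(s);m=red(s['color'])&(abs(W[...,0]-.637)<.018)&(abs(W[...,1])<.02)&(abs(W[...,2]-.16)<.02)
    b=(np.hypot(W[...,0]-.551,W[...,1]-.071)<.018)&(abs(W[...,2]-.04)<.01)
    t=(abs(W[...,2])<.01)&(abs(W[...,0]-.35)<.05)&(abs(W[...,1]-.2)<.1)
    P=W[m]
    print(f,m.sum(),'ptr z',np.median(P[:,2]).round(4),'min x',P[:,0].min() if len(P) else 0,'board',b.sum(),np.median(W[b][:,2]).round(4),'table',np.median(W[t][:,2]).round(4))
E
```

```text
t 18.1667 at [ 0.4142 -0.0065  0.1893] yaw -73.02 F [-0.5  0.3 -1. ] open 0.186
xyz [-0.0008 -0.0602  0.0323] ang [ 0.0005 -0.0006 -0.0004]
top0.npz 54 ptr z 0.1592 min x 0.6211450595626449 board 163 0.0405 table 0.0006
top1.npz 53 ptr z 0.1592 min x 0.6210673631947683 board 163 0.0408 table 0.0007
top2.npz 54 ptr z 0.1592 min x 0.6214973941817431 board 165 0.0409 table 0.0006
scene0.npz 43 ptr z 0.1587 min x 0.6221346273243256 board 139 0.0401 table 0.0001
scene2.npz 42 ptr z 0.1581 min x 0.6224362591737405 board 67 0.04 table 0.0001
```

```bash
python3 - <<'E'
from h import *
s=load('top2.npz');w=load('wrist2.npz')
c=s['color'][...,::-1]
uv=proj(s,[[.481,.014,.19],[.5385,.032,.09]]);print(uv)
u,v=uv.mean(0).astype(int)
a=cv2.resize(c[v-45:v+45,u-60:u+60],None,fx=5,fy=5,interpolation=cv2.INTER_CUBIC);print('top crop org',u-60,v-45)
b=w['color'][40:240,200:440,::-1]
im=np.zeros((600,800,3),np.uint8);im[:450,:600]=a;im[400:600,560:800]=b
cv2.imwrite('pics/c2.png',im)
E
```

```text
[[324.66847997 209.34068852]
 [317.57320589 187.08451581]]
top crop org 261 153
```

View pics/c2.png

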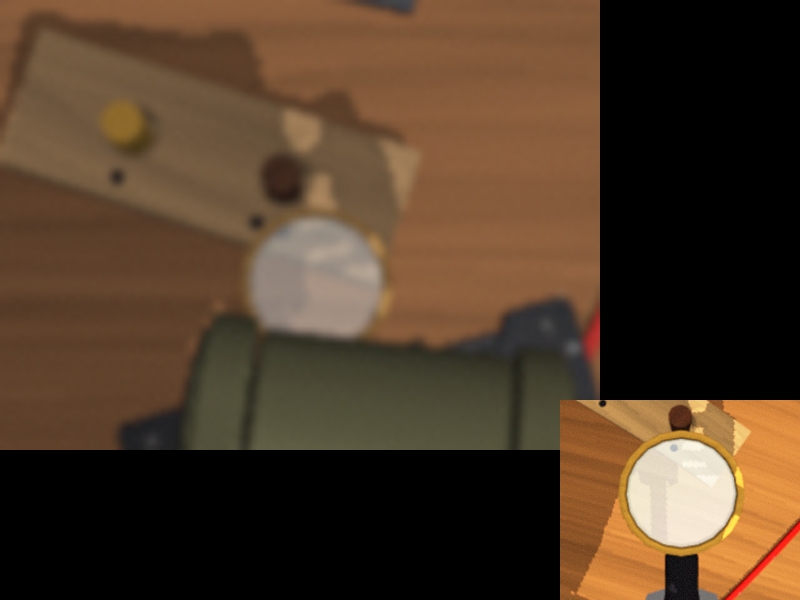

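```bash
python3 - <<'E'
from h import *
s=load('top2.npz')
f=lambda x,y:((x+.5)/5-.5+261,(y+.5)/5-.5+153)
L=ray(s,f(316.5,282),.196)[0];D=ray(s,f(282,178),.09)[0];print('top: lens',L,'dark',D,'pale',ray(s,f(124,125),.09)[0])
# depth clouds of dowel tops
for g in ['top1.npz','top2.npz','scene2.npz']:
    t=load(g);W=cloud(t)
    for n,h in [('dark',(.5385,.032)),('pale',(.562,.1085))]:
        m=(np.hypot(W[...,0]-h[0],W[...,1]-h[1])<.022)&(abs(W[...,2]-.09)<.005)
        v,u=np.nonzero(m);P=ray(t,np.c_[u,v],.09);q=(P.min(0)+P.max(0))/2
        print(g,n,m.sum(),'z',np.median(W[m][:,2]).round(4),'mean',P.mean(0).round(4)[:2],'mid',q.round(4)[:2])
for g in ['w5.npz','wrist2.npz']:
    t=load(g);W=fcloud(t)
    for n,h in [('dark',(.5385,.032)),('pale',(.562,.1085))]:
        m=(np.hypot(W[...,0]-h[0],W[...,1]-h[1])<.022)&(abs(W[...,2]-.091)<.003)
        print(g,n,m.sum(),np.median(W[m],0).round(4),W[m].mean(0).round(4))
w=load('wrist2.npz')
for z in (.196,.1975): print('wrist lens',fray(w,(200+681-560,40+493-400),z))
E
```

```text
top: lens [0.48141187 0.01560611 0.196     ] dark [0.53582835 0.03332493 0.09      ] pale [0.560322   0.10882966 0.09      ]
top1.npz dark 51 z 0.0902 mean [0.5377 0.0346] mid [0.5375 0.0345]
top1.npz pale 58 z 0.0904 mean [0.5618 0.1096] mid [0.5618 0.1098]
top2.npz dark 54 z 0.09 mean [0.5378 0.0343] mid [0.5375 0.0345]
top2.npz pale 58 z 0.0902 mean [0.5617 0.1098] mid [0.5618 0.1098]
scene2.npz dark 48 z 0.0901 mean [0.54   0.0344] mid [0.5394 0.0347]
scene2.npz pale 60 z 0.0898 mean [0.5643 0.1112] mid [0.564  0.1113]
w5.npz dark 351 [0.5359 0.0327 0.091 ] [0.5359 0.0326 0.091 ]
w5.npz pale 331 [0.5595 0.1079 0.0909] [0.5596 0.108  0.0909]
wrist2.npz dark 443 [0.536  0.0322 0.091 ] [0.536  0.0322 0.091 ]
wrist2.npz pale 380 [0.5597 0.1076 0.091 ] [0.5598 0.1078 0.091 ]
wrist lens [0.47980683 0.01395721 0.196     ]
wrist lens [0.4798919  0.01398171 0.1975    ]
```

>>> drive_tool:
  xyz:
    - [-0.001,-0.02,0.0]
    - [-0.001,-0.04,0.005]
    - [-0.0012,-0.0592,0.015]
    - [-0.0012,-0.0592,0.025]
    - [-0.0012,-0.0592,0.0328]
    - [-0.0012,-0.0592,0.0328]
    - [-0.0012,-0.0592,0.0328]
    - [-0.0012,-0.0592,0.0328]
    - [-0.0012,-0.0592,0.0328]
  angular:
    - [0,0,0]
    - [0,0,0]
    - [0,0,0]
    - [0,0,0]
    - [0,0,0]
    - [0,0,0]
    - [0,0,0]
    - [0,0,0]
    - [0,0,0]
  gripper: [1,1,1,1,1,1,1,1,1]

```text
clock: 19.07
ee_pos: [0.4705, 0.0116, 0.1573]
orientation: [0.803, -0.595, 0.001, -0.0]
contact_force: [0.1, -0.0, -0.9]
opening: 0.189
```

```bash
python3 - <<'E'
from h import *
from workcell import imaging,get_obs
go(.4705,.0120,.1565,-73)
for n in ['top','scene','wrist']:
    s=imaging.snapshot(n);np.savez(n+'3.npz',**s)
t=get_obs()['ee_pos'];c=ring('wrist3.npz',t);print(t)
for g in ['top3.npz','scene3.npz']:
    s=load(g);W=cloud(s);R_=np.hypot(W[...,0]-.538,W[...,1]-.033);cc=s['color'].astype(int)
    m=(R_<.036)&(abs(W[...,2]-.16)<.015);rr=m&(R_>.027)
    v,u=np.nonzero(m);P=ray(s,np.c_[u,v],.1635)
    print(g,m.sum(),'all z',np.percentile(W[m][:,2],[10,50,90]).round(4),'rim z',np.percentile(W[rr][:,2],[10,50,90]).round(4),'mid',((P.min(0)+P.max(0))/2)[:2].round(4),'span',(P.max(0)-P.min(0)).round(3)[:2])
s=load('wrist3.npz');w=load('top3.npz')
a=cv2.resize(w['color'][150:240,260:380,::-1],None,fx=4,fy=4,interpolation=cv2.INTER_CUBIC)
b=s['color'][30:230,200:440,::-1];sc=load('scene3.npz')['color'][150:300,200:360,::-1]
im=np.zeros((580,800,3),np.uint8);im[:360,:480]=a;im[:200,500:740]=b;im[220:520,480:800]=cv2.resize(sc,None,fx=2,fy=2)
cv2.imwrite('pics/c3.png',im)
E
```

```text
t 19.0667 at [0.4705 0.0116 0.1573] yaw -73.09 F [ 0.1 -0.  -0.9] open 0.189
xyz [-0.0004 -0.0001  0.0008] ang [-0.0007 -0.0009 -0.0015]
n 2716 slope deg x,y [-0.03  0.07] z top 0.1649 rms 0.00065
ellipse ((321.5512390136719, 144.51260375976562), (124.52649688720703, 155.09829711914062), 178.42274475097656)
[0.47051777 0.01178292 0.15710273]
top3.npz 375 all z [0.1578 0.1602 0.1641] rim z [0.1596 0.1636 0.1664] mid [0.5512 0.034 ] span [0.036 0.062]
scene3.npz 538 all z [0.1562 0.1597 0.1642] rim z [0.1539 0.1616 0.1651] mid [0.5396 0.038 ] span [0.074 0.073]
```

View pics/c3.png

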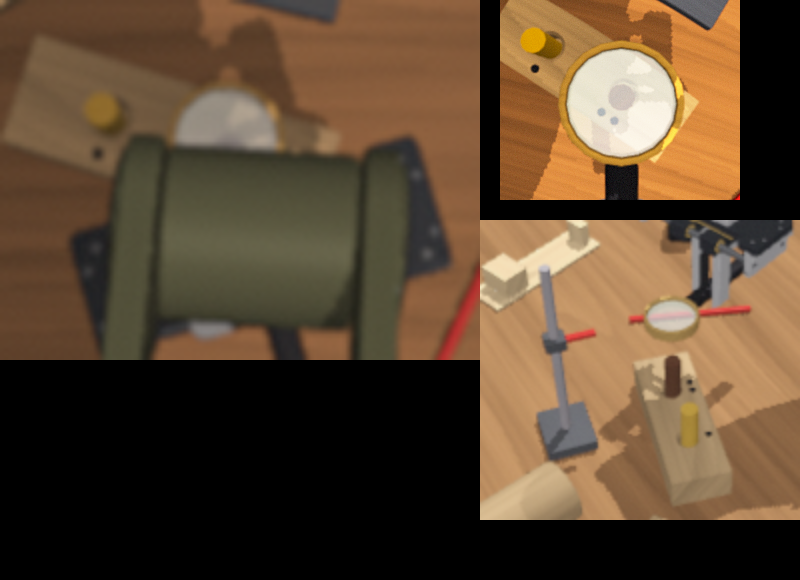

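>>> drive_tool:
  xyz:
    - [0,0,0.0005]
    - [0,0,0.0005]
    - [0,0,0.0005]
    - [0,0,0.0005]
    - [0,0,0.0005]
    - [0,0,0.0005]
    - [0,0,0.0005]
    - [0,0,0.0005]
    - [0,0,0.0005]
    - [0,0,0.0005]
  angular:
    - [0,0,0]
    - [0,0,0]
    - [0,0,0]
    - [0,0,0]
    - [0,0,0]
    - [0,0,0]
    - [0,0,0]
    - [0,0,0]
    - [0,0,0]
    - [0,0,0]
  gripper: [1,1,1,1,1,1,1,1,1,1]

```text
clock: 20.05
ee_pos: [0.4705, 0.0118, 0.1566]
orientation: [0.803, -0.595, 0.0, 0.0]
contact_force: [0.5, -0.3, -1.8]
opening: 0.188
```

```bash
python3 - <<'E'
from h import *
from workcell import get_obs,imaging,r
s=imaging.snapshot('wrist');np.savez('wrist4.npz',**s)
o=get_obs();print(o['ee_pos'],o['contact_force'],o['dq'].round(4),o['opening'])
ring('wrist4.npz',o['ee_pos'])
t=o['ee_pos']
if np.abs(t-[.4705,.012,.1565]).max()<.0015: r.hand_in();print('handed in')
E
```

```text
[0.47050249 0.01176628 0.15657439] [-0.30318054 -0.04285827 -1.08857463] [ 0.0011  0.0001  0.0004 -0.0007 -0.0004 -0.0001] 0.19141538975837769
n 2708 slope deg x,y [-0.05  0.03] z top 0.1642 rms 0.00062
ellipse ((321.5512390136719, 144.51260375976562), (124.52649688720703, 155.09829711914062), 178.42274475097656)
the job is handed in; nothing more can be done
handed in
```

The job is handed in at about 20 s. The pale dowel went fully home in hole one, then the dark dowel in hole two, and I let go of each. I then lifted the 64 mm loupe off its rest and am holding it level over the dark dowel.

- **Dowels:** both tops measured about 90 mm above the bench (the wrist camera read 91 mm), which is fully down. The final push on each was about 21 N for the pale one and 32 N for the dark one.
- **Lens over the dark dowel:** centred to within about 1 mm, worked out from where the lens sits relative to the tool. At the final pose the arm hid most of the lens from the top camera.
- **Level:** tilt is under 0.1°, and the arm was still when I handed in.
- **Height:** the lens is at about 156.5 mm, against about 156 to 156.5 mm for the middle of the pointer.
- **Things left alone:** the pointer height read the same from the top camera before and after moving the dowels. I never touched the pencil, offcut or tape measure, but did not measure them again at the end.
- **Disagreements between checks:** the cameras differ from each other by about 2 to 4 mm in the horizontal, so I compared the lens and dowel within one camera at a time. My automatic ellipse fit of the loupe ring took in its side wall, so I read the ring centre by eye instead.

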